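# Slide the register guide home against its stop

## Task

Set up the register bar for the next print run: with the fingertips, press down the black pad in the middle of the sliding guide to free its brake and, keeping it pressed, push the guide along the bar until its front end rests against the stop block with the star knob; then let the pad come up so that the guide is held there. Do not force the guide along with its pad up, do not shift the stop block, and leave the tape roll, the loose star knob and the bolt beside the bar where they lie.

Things in the scene. Friction and masses are not known exactly. Their poses are not given: they have to be found in the camera images.
- register_bar: Register bar fixed to the table, lying turned any way: aluminium plate (310 mm along y, x -65 to 37 mm, 6 mm thick) with a rail along its y axis (45 mm wide, top 25 mm above the table) and a flat steel scale beside it at x = -47 mm (28 mm wide, top 8 mm). Origin: on the table under the rail's middle. +y points along the rail from the sliding guide toward the stop block; z up.
- pad_top (a point): Centre of the flat of the black press pad in the sliding guide; moves with it. Pad: 36 mm across the rail, 58 along; a lip 6 mm high at each end leaves a flat 46 mm long for a fingertip. Flat 40 mm above the table when up, sinks 8 mm at most, always 2 mm or more above the guide round it. A fingertip pressing the flat and moving along the rail takes the guide with it.
- pad (a joint): How far the pad is pressed, m: 0 up, 0.008 fully down. A spring holds it up: it starts to sink at about 8 N, is fully down at about 12 N, and comes back when let go. Pad up: a brake holds the guide fast on the rail (over 20 N). Pad 1 mm or more down: the guide slides with 1 to 3 N.
- guide (a joint): Position of the sliding guide along the rail, m; grows toward the stop block. A dark steel saddle, 84 mm along the rail, 58 across, top 30 mm above the table, with a pointer over the scale on one side and on the other (the bar's +x) a steel tongue reaching 52 mm from the rail's middle (top 23 mm above the table).
- guide_nose (a point): Middle of the guide's front end, 42 mm from the pad's centre toward the stop block, 28 mm above the table. It must come to rest against the stop block.
- stop_face (a point): Middle of the stop block's face that looks at the guide, 28 mm above the table; guide_nose meets it when home. The block is bright steel, straddles the rail, 58 mm across it, 30 along, top 37 mm above the table, with a black star knob on it (46 mm across, top 67 mm above the table). Clamped: gives way only to over 100 N.
- tape_roll: Loose roll of masking tape, 72 mm across, 18 mm high, lying flat beside the bar on its tongue side; origin at the centre of its underside. To be left alone.
- loose_knob: Loose black star knob, 47 mm across, 27 mm high, lying on the table beside the bar on its tongue side; origin at the centre of its underside. To be left alone.
- loose_bolt: Loose steel bolt, 47 mm long, 20 mm high, lying on the table beside the bar on its scale side; origin at the centre of its underside. To be left alone.

How it is judged:
By the outcome, as a careful person would: the job done as asked, in the order asked, and still so for the second after the job is handed in, with the robot touching nothing.
It also fails if it takes over 35 s, if anything falls off the work surface, if the arm or the gripper's body presses on something with over 40 N, if the wrist force passes 120 N, or if a joint passes its speed limit or range.

## Robot

A 6-joint arm with a two-finger parallel gripper is mounted at the origin on a cart in front of the work surface, level with it; the furniture and walls round the work are solid. World frame = base frame: x ahead of the robot, y to its left, z up, the work surface at z = 0. Lengths are in m, angles in rad, forces in N, time in s.
With the tool pointing down it reaches from about 0.35 to 0.775 m from the base axis. Payload 7.3 kg.
Tool frame: the origin (TCP) lies at the very end of the fingers, on their centre line; the grasp point (between the pads) lies 19 mm behind it; z points along the fingers, y is the line along which they close (so a half turn about z gives the same grasp; the last joint's range is limited). The gripper opens to 92 mm and grips with 3 to 60 N. Pads are 19 mm wide; open, the fingers measure 130 mm over their backs; the gripper's body (75 mm by 190 mm) begins 47 mm behind the grasp point.
Start: joints at [1.103, 0.342, 1.524, -0, 1.275, -0.146], TCP at [0.166, 0.498, 0.203] pointing down, gripper open.
Joint ranges: [-2.53, 2.53], [-0.77, 2.02], [0.04, 2.7], [-1, 4.14], [0.28, 2.66], [-3.11, 3.11]. Speed limits (rad/s): [2.57, 2.57, 3.14, 3.14, 3.14, 3.14].

## Interface

Orientations are given as [roll, pitch, yaw] about the fixed x, y, z axes, in that order (R = Rz(yaw) Ry(pitch) Rx(roll)).
In Python, from cell import robot gives the robot as it stands. The module is installed in compiled form; this text tells all that it offers.
- The arm moves only by the tool arm_command, never from a script. Its argument "moves" is a list of rows, each a list of 3 entries, a list of its own where there are three numbers: the shift along the tool's x, y, z in m, then the turn, a rotation vector about the tool's x, y, z in rad, then the finger opening in m, from 0 to 0.0918. In form: [[[dx, dy, dz], [ax, ay, az], claw], ...]. A call has exactly 5 rows; each row is the pose to reach, as a shift and turn from the pose commanded when the call began, along the tool's axes at that moment; what a row does not reach only later rows make up. A row lasts 1/10 s, in which the tool goes at most 50 mm and 8.59 degrees, less where a joint would pass 70% of its speed; a pose out of reach is approached as far as the arm can. A call with a gripper value outside its range is refused whole. The fingers move at their own pace and stop on an object; "squeeze" is the grip in N (left out, the last holds). Time passes only in rows, so rows that repeat a pose let the fingers close, or fill a call up. It gives the time, the measured TCP pose, the force, the opening and the grip force at its end, in the units of the state.
- robot.observe(): the state, without advancing time (a new reading comes with each control period).
- robot.read_camera(name): name is "scene" or "top" or "wrist"; returns the picture (420x560x3 uint8, red, green, blue); there is no depth.
- robot.camera_model(name): a dict with "fx", "fy", "cx", "cy" (pixels), "R" (3x3) and "t" (3): a world point X has camera coordinates R X + t. Camera axes: x right, y down, z forward; pixel columns grow to the right and rows downward; lengths in m; the calibration is good to about 2 mm. The wrist camera is an equidistant fisheye: a pixel r from the principal point sees the ray r / f radians off the axis. A picture is of the moment at which its call begins: read the wrist's pose just before it. camera_model takes no time and is no camera call; for the wrist camera it gives the pose at the moment of the call.
- robot.hand_in(): hands the job in; it is judged then, once.
The state is a dict: "time": time; "qpos": joint angles; "qvel": joint speeds; "joint_efforts": joint torques, N m; "tool_pos": TCP position; "tool_rot": TCP orientation; "contact_force": force on the tool from outside, world axes, zero at the start; "torque": the same for the moment, N m; "opening": finger opening in m; "grip_force": force on a finger pad.
Only numpy, scipy, OpenCV 4.12 (cv2) and the standard library are available. Lean on these libraries where they do the work, as an engineer would, in place of code of your own. Each camera call takes 0.05 s, during which the arm holds its last target. There are 200 camera calls.

## Working session

There is one attempt and no reset: what is moved stays moved. The work goes in short steps, Python scripts to look and compute and a tool call to move; the robot and the scene stay as the last step left them, time stands still between calls to the robot, and variables do not carry over. Pictures are saved under pics/ and viewed, at most 10 in all, crops included, and the job is handed in when it is done.

Besides the shell and the picture viewer there is one more tool, called after "Emit:" by a JSON object that holds its "op" and its "data", one argument or row to a line. arm_command: Moves the arm, as the interface text tells. Its arguments: {"type":"object","properties":{"moves":{"type":"array"},"squeeze":{"type":"number"}},"required":["moves"]}

```bash
mkdir -p pics
python3 - <<'E'
from cell import robot
import cv2
s=robot.observe(); print(s['time'],s['tool_pos'],s['tool_rot'],s['opening'],s['contact_force'])
for n in("top","scene"):
    cv2.imwrite(f"pics/{n}1.png",robot.read_camera(n)[:,:,::-1])
    m=robot.camera_model(n);print(n,-m['R'].T@m['t'],m['fx'])
E
```

```text
0.0 [0.1658306  0.49766275 0.20272761] [-3.14007955e+00 -2.10564780e-04  2.81977066e+00] 0.09183279553329896 [-0.09859389  0.66243712 -0.41720573]
top [ 0.47625723 -0.06424213  0.8914306 ] 447.26753375229896
scene [-0.00851352 -0.55891155  0.40520805] 488.0232869968724
```

View pics/top1.png

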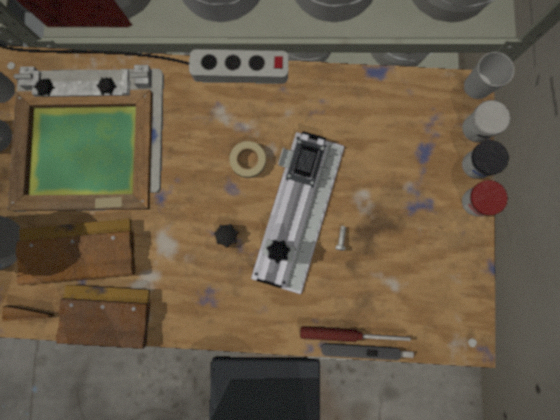

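View pics/scene1.png

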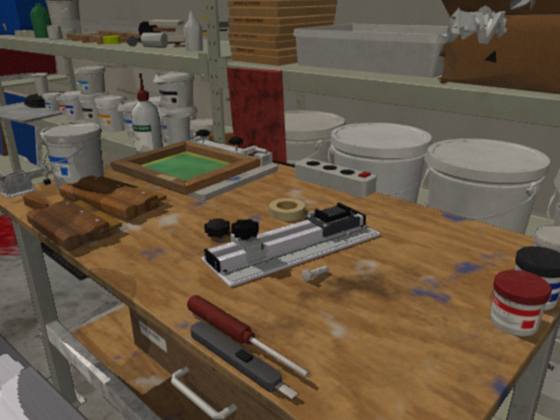

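Top view: guide with black pad at about (308,160), stop block knob at (278,251), roll (248,159), loose knob (226,235), bolt (342,238). I'll enlarge the bar.

```bash
cat > h.py <<'E'
import numpy as np
def ray(m,u,v,z):
    d=np.array([(u-m['cx'])/m['fx'],(v-m['cy'])/m['fy'],1.]); R=np.array(m['R']);c=-R.T@m['t'];d=R.T@d
    return c+d*(z-c[2])/d[2]
E
python3 - <<'E'
from cell import robot
import cv2
from h import *
i=cv2.imread("pics/top1.png")[125:300,240:360]
cv2.imwrite("pics/c1.png",cv2.resize(i,None,fx=3.4,fy=3.4,interpolation=cv2.INTER_CUBIC))
m=robot.camera_model("top")
for p in [(308,160,.04),(278,251,.067)]:print(ray(m,*p))
E
```

```text
[ 0.6782664  -0.10639139  0.04      ]
[ 0.50093432 -0.04973166  0.067     ]
```

View pics/c1.png

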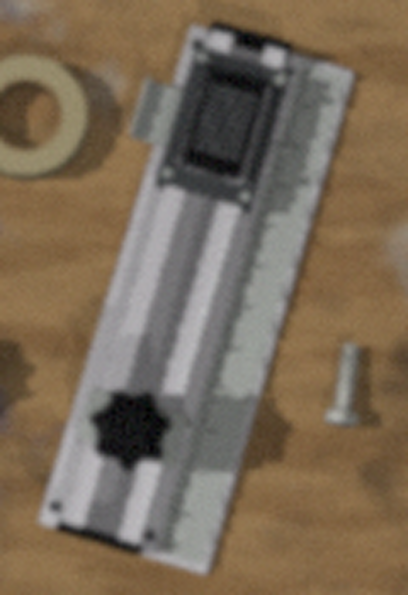

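The crop shows the pad centre at crop (218,122), the star knob at (130,428), and plate corners at (193,25), (355,72), (210,573), (40,522).

Run:
```python
from cell import robot
from h import *
from scipy.spatial.transform import Rotation as Ro
m=robot.camera_model("top")
f=lambda u,v,z:ray(m,240+u/3.4-.35,125+v/3.4-.35,z)
c=[f(*p,.006) for p in [(193,25),(355,72),(210,573),(40,522)]]
d=(c[3]-c[0])+(c[2]-c[1]);d/=np.linalg.norm(d);d[2]=0
x=np.cross(d,[0,0,1])
print(np.linalg.norm(c[3]-c[0]),np.linalg.norm(c[2]-c[1]),'dir',d,'x',x)
O=sum(c)/4+x*.014
P=f(218,122,.04);K=f(130,428,.067)
for n,p in(("pad",P),("knob",K),("gfront",(f(160,187,.03)+f(247,210,.03))/2)):print(n,p,'bar',(p-O)@x,(p-O)@d)
print('travel',(K-P)@d-57e-3)
s=robot.observe();R=Ro.from_euler('xyz',s['tool_rot'])
print('tool x,y axes',R.as_matrix()[:,:2].T)
print('shift',R.inv().apply(P-s['tool_pos']))
y=R.as_matrix()[:,1]
for t in(x,-x):
  a=np.arctan2(y[0]*t[1]-y[1]*t[0],y@t);print('turn about world z',a,'(tool z: neg)')
print(s['qpos'])
```

```text
0.3078149662710873 0.3071286288815559 dir [-0.95911394  0.28302023  0.        ] x [ 0.28302023  0.95911394 -0.        ]
pad [ 0.6771766  -0.09816045  0.04      ] bar 0.004296622631150146 -0.09289909139048533
knob [ 0.50178722 -0.04951516  0.067     ] bar 0.0013142523981595842 0.08908691107158927
gfront [ 0.63454152 -0.09016741  0.03      ] bar -0.00010372659626881364 -0.049744998479664695
travel 0.12498600246207461
tool x,y axes [[-9.48672010e-01  3.16261586e-01  1.62847181e-04]
 [ 3.16261106e-01  9.48671254e-01 -1.32835308e-03]]
shift [-0.67355632 -0.40335421  0.163259  ]
turn about world z 0.03484435539301754 (tool z: neg)
turn about world z -3.106748298196776 (tool z: neg)
[ 1.10300811e+00  3.42630359e-01  1.52490290e+00 -3.35945876e-05
  1.27539730e+00 -1.45992313e-01]
```

Emit:
{"op": "arm_command", "data": {
  "moves": [
    [[-0.04,-0.024,0],[0,0,-0.035],0],
    [[-0.08,-0.048,0],[0,0,-0.035],0],
    [[-0.12,-0.072,0],[0,0,-0.035],0],
    [[-0.16,-0.096,0],[0,0,-0.035],0],
    [[-0.2,-0.12,0],[0,0,-0.035],0]
  ],
  "squeeze": 20
}}

```text
time: 0.6
tool_pos: [0.3185, 0.3194, 0.2033]
tool_rot: [-3.141, -0.0, 2.855]
contact_force: [1.3, 0.5, -0.3]
opening: 0.0564
grip_force: 0.0
```

Emit:
{"op": "arm_command", "data": {
  "moves": [
    [[-0.04,-0.024,0],[0,0,0],0],
    [[-0.08,-0.048,0],[0,0,0],0],
    [[-0.12,-0.072,0],[0,0,0],0],
    [[-0.16,-0.096,0],[0,0,0],0],
    [[-0.2,-0.12,0],[0,0,0],0]
  ]
}}

```text
time: 1.1
tool_pos: [0.4765, 0.1476, 0.2032]
tool_rot: [3.142, -0.0, 2.855]
contact_force: [0.6, 0.3, 0.6]
opening: 0.0163
grip_force: 0.0
```

Emit:
{"op": "arm_command", "data": {
  "moves": [
    [[-0.04,-0.024,0],[0,0,0],0],
    [[-0.08,-0.048,0],[0,0,0],0],
    [[-0.12,-0.072,0],[0,0,0],0],
    [[-0.16,-0.096,0],[0,0,0],0],
    [[-0.16,-0.096,0],[0,0,0],0]
  ]
}}

```text
time: 1.6
tool_pos: [0.6045, 0.0073, 0.2018]
tool_rot: [-3.14, 0.0, 2.85]
contact_force: [-1.1, 0.0, -0.8]
opening: 0.0004
grip_force: 0.0
```

Emit:
{"op": "arm_command", "data": {
  "moves": [
    [[-0.025,-0.02,0.02],[0,0,0],0],
    [[-0.05,-0.04,0.04],[0,0,0],0],
    [[-0.075,-0.06,0.06],[0,0,0],0],
    [[-0.1,-0.082,0.08],[0,0,0],0],
    [[-0.1,-0.082,0.1],[0,0,0],0]
  ]
}}

```text
time: 2.1
tool_pos: [0.6756, -0.0981, 0.1016]
tool_rot: [-3.141, 0.0, 2.852]
contact_force: [0.4, 0.6, -0.8]
opening: 0.0007
grip_force: 0.0
```

Run:
```python
from cell import robot
import cv2
s=robot.observe(); print(s['time'],s['tool_pos'],s['tool_rot'],s['contact_force'])
m=robot.camera_model("wrist");print({k:m[k] for k in m})
cv2.imwrite("pics/w1.png",robot.read_camera("wrist")[:,:,::-1])
```

```text
2.1 [ 0.67558444 -0.0980862   0.10161011] [-3.14080989e+00  3.14139145e-04  2.85192016e+00] [ 0.36072833  0.6244446  -0.84029775]
{'fx': 325.19226210127806, 'fy': 325.19226210127806, 'cx': 275.25868890464733, 'cy': 211.25130649887384, 'R': array([[ 2.85647673e-01,  9.58334699e-01, -1.11558895e-04],
       [ 9.14396645e-01, -2.72516354e-01,  2.99355329e-01],
       [ 2.86852197e-01, -8.56121620e-02, -9.54141695e-01]]), 't': array([-0.09905843, -0.65222828,  0.09256657])}
```

View pics/w1.png

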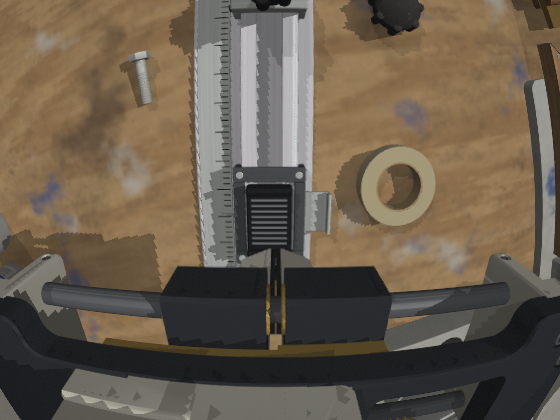

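Wrist view: guide front edge from (235,168) to (304,168), pad from x 247 to 292 with front edge at row 185, stop block's lower edge from (234,12) to (307,12); fingertips over the pad's rear part at (275,250).

```bash
cat >> h.py <<'E'
def fray(m,u,v,z):
    a=np.array([u-m['cx'],v-m['cy']])/m['fx'];r=np.linalg.norm(a)
    d=np.r_[a/r*np.sin(r),np.cos(r)];R=np.array(m['R']);c=-R.T@m['t'];d=R.T@d
    return c+d*(z-c[2])/d[2]
E
python3 - <<'E'
from cell import robot
from h import *
m=robot.camera_model("wrist");s=robot.observe();T=np.array(s['tool_pos'])
d=np.array([-.9589,.2836,0]);x=np.array([.2836,.9589,0])
for n,u,v,z in [("gl",235,168,.03),("gr",304,168,.03),("padl",247,186,.046),("padr",292,186,.046),("sl",234,12,.037),("sr",307,12,.037),("rail near",241,150,.025),("",299,150,.025),("rail far",241,30,.025),("",301,30,.025)]:
    p=fray(m,u,v,z)-T;print(n,'along',p@d,'across',p@x)
E
```

```text
gl along 0.038459536896923614 across -0.031281403098073805
gr along 0.03829678463225964 across 0.022552802481838885
padl along 0.027509343604349753 across -0.02073192053436982
padr along 0.027429815507406207 across 0.012480677171128267
sl along 0.15990145626764482 across -0.030303060971466168
sr along 0.15949927954374846 across 0.023827474144836526
rail near along 0.05201960433995995 across -0.026786374102899108
 along 0.05186249440436826 across 0.018834560323762014
rail far along 0.1481610563330562 across -0.026183710593115195
 along 0.1478728852129219 across 0.020185094112844762
```

Emit:
{"op": "arm_command", "data": {
  "moves": [
    [[-0.003,-0.004,0.02],[0,0,0],0],
    [[-0.003,-0.004,0.04],[0,0,0],0],
    [[-0.003,-0.004,0.05],[0,0,0],0],
    [[-0.003,-0.004,0.055],[0,0,0],0],
    [[-0.003,-0.004,0.057],[0,0,0],0]
  ]
}}

```text
time: 2.65
tool_pos: [0.6764, -0.099, 0.0466]
tool_rot: [3.141, -0.0, 2.855]
contact_force: [1.3, 1.1, 0.2]
opening: 0.0007
grip_force: 0.0
```

Emit:
{"op": "arm_command", "data": {
  "moves": [
    [[0,0,0.002],[0,0,0],0],
    [[0,0,0.004],[0,0,0],0],
    [[0,0,0.006],[0,0,0],0],
    [[0,0,0.007],[0,0,0],0],
    [[0,0,0.007],[0,0,0],0]
  ]
}}

```text
time: 3.15
tool_pos: [0.6764, -0.0997, 0.0394]
tool_rot: [3.141, -0.0, 2.855]
contact_force: [-0.8, -0.0, -0.6]
opening: 0.0006
grip_force: 0.0
```

Emit:
{"op": "arm_command", "data": {
  "moves": [
    [[0,0,0.002],[0,0,0],0],
    [[0,0,0.003],[0,0,0],0],
    [[0,0,0.004],[0,0,0],0],
    [[0,0,0.005],[0,0,0],0],
    [[0,0,0.005],[0,0,0],0]
  ]
}}

```text
time: 3.65
tool_pos: [0.6764, -0.0996, 0.0342]
tool_rot: [3.142, -0.0, 2.855]
contact_force: [-0.5, -0.2, -0.3]
opening: 0.0004
grip_force: 0.0
```

No force at 34 mm, which is unexpected, so I'll look.

Run:
```python
from cell import robot
import cv2
s=robot.observe(); print(s['time'],s['tool_pos'],s['contact_force'],s['joint_efforts'],s['qpos'])
a=robot.read_camera("wrist")[100:310,140:420,::-1]
b=robot.read_camera("scene")[170:290,250:410,::-1]
a=cv2.resize(a,(560,420));b=cv2.resize(b,(240*2//2*1,180))
cv2.imwrite("pics/w2.png",a);cv2.imwrite("pics/s2.png",cv2.resize(robot.read_camera("scene")[130:290,250:410,::-1],(640,600),interpolation=cv2.INTER_CUBIC))
```

```text
3.65 [ 0.6763879  -0.09960345  0.03423383] [-0.46343184 -0.177691   -0.29923281] [-5.63764755e-03 -6.18184805e+01 -2.25288802e+01 -3.08455538e-02
  5.76783449e-02 -3.62884327e-05] [-2.58231890e-01  7.83414332e-01  1.23411508e+00  9.50556039e-05
  1.12432152e+00 -1.54226171e+00]
```

View pics/w2.png

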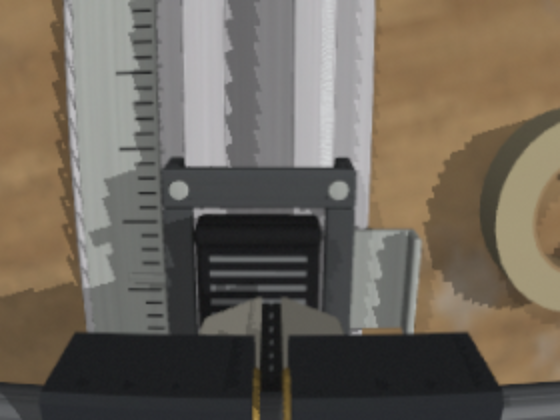

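View pics/s2.png

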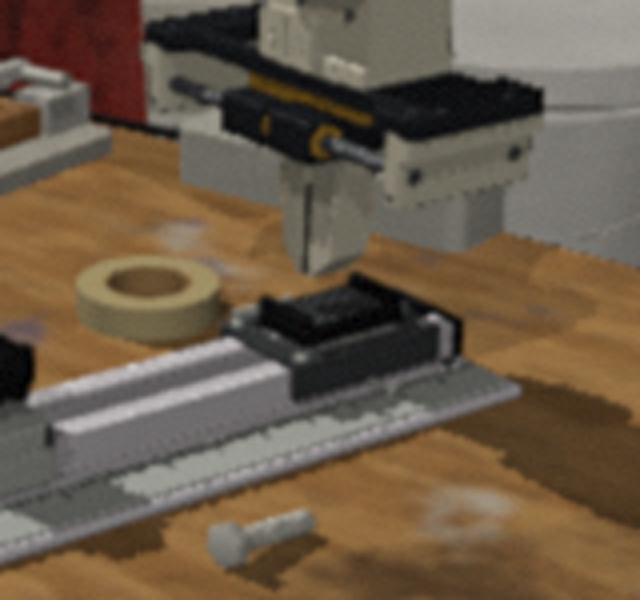

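The scene view shows the tips still about 15 mm above the pad, and the wrist scale (54 mm for a 58 mm guide) agrees: the measured z is offset. I'll re-measure the pad relative to the tool with that height correction.

Run:
```python
from cell import robot
from h import *
s=robot.observe();T=np.array(s['tool_pos']);m=robot.camera_model("wrist")
d=np.array([-.9589,.2836,0]);x=np.array([.2836,.9589,0])
for dz in(0,.012,.016,.02):
  print(dz)
  for n,u,v,z in [("gl",222.5,184,.03),("gr",317,184,.03),("padl",238.5,210,.046),("padr",300,210,.046)]:
    p=fray(m,u,v,z-dz)-T;print(n,'along %.4f across %.4f'%(p@d,p@x))
m=robot.camera_model("scene");R=np.array(m['R'])
for p in(T,T+[0,0,.016],T-.0095*d+[0,0,.016]):
  q=R@p+m['t'];print(q[0]/q[2]*m['fx']+m['cx'],q[1]/q[2]*m['fy']+m['cy'])
```

```text
0
gl along 0.0393 across -0.0311
gr along 0.0393 across 0.0247
padl along 0.0281 across -0.0202
padr along 0.0281 across 0.0137
0.012
gl along 0.0366 across -0.0331
gr along 0.0366 across 0.0263
padl along 0.0244 across -0.0216
padr along 0.0244 across 0.0147
0.016
gl along 0.0357 across -0.0338
gr along 0.0357 across 0.0268
padl along 0.0232 across -0.0220
padr along 0.0232 across 0.0150
0.02
gl along 0.0348 across -0.0345
gr along 0.0348 across 0.0274
padl along 0.0219 across -0.0225
padr along 0.0220 across 0.0153
330.10776613760356 213.03925043761635
330.40835203787697 205.05642669347748
334.4633468032915 203.897250271609
```

Emit:
{"op": "arm_command", "data": {
  "moves": [
    [[-0.005,-0.0035,0],[0,0,0],0],
    [[-0.005,-0.0035,0.002],[0,0,0],0],
    [[-0.005,-0.0035,0.004],[0,0,0],0],
    [[-0.005,-0.0035,0.005],[0,0,0],0],
    [[-0.005,-0.0035,0.006],[0,0,0],0]
  ]
}}

```text
time: 4.3
tool_pos: [0.6801, -0.1043, 0.0281]
tool_rot: [3.141, -0.0, 2.855]
contact_force: [0.0, -0.4, 0.6]
opening: 0.0005
grip_force: 0.0
```

Emit:
{"op": "arm_command", "data": {
  "moves": [
    [[0,0,0.001],[0,0,0],0],
    [[0,0,0.002],[0,0,0],0],
    [[0,0,0.003],[0,0,0],0],
    [[0,0,0.004],[0,0,0],0],
    [[0,0,0.004],[0,0,0],0]
  ]
}}

```text
time: 4.8
tool_pos: [0.6802, -0.1043, 0.0242]
tool_rot: [3.141, -0.0, 2.855]
contact_force: [-0.0, 0.8, -0.6]
opening: 0.0006
grip_force: 0.0
```

Emit:
{"op": "arm_command", "data": {
  "moves": [
    [[0,0,0.001],[0,0,0],0],
    [[0,0,0.002],[0,0,0],0],
    [[0,0,0.003],[0,0,0],0],
    [[0,0,0.003],[0,0,0],0],
    [[0,0,0.003],[0,0,0],0]
  ]
}}

```text
time: 5.3
tool_pos: [0.6803, -0.1044, 0.0214]
tool_rot: [3.141, -0.0, 2.855]
contact_force: [1.3, -0.2, 0.5]
opening: 0.0006
grip_force: 0.0
```

Emit:
{"op": "arm_command", "data": {
  "moves": [
    [[0,0,0.001],[0,0,0],0],
    [[0,0,0.002],[0,0,0],0],
    [[0,0,0.003],[0,0,0],0],
    [[0,0,0.003],[0,0,0],0],
    [[0,0,0.003],[0,0,0],0]
  ]
}}

```text
time: 5.8
tool_pos: [0.6803, -0.1044, 0.0183]
tool_rot: [3.142, -0.0, 2.855]
contact_force: [-0.6, -0.2, 0.4]
opening: 0.0005
grip_force: 0.0
```

Run:
```python
from cell import robot
import cv2
s=robot.observe(); print(s['tool_pos'],s['contact_force'])
cv2.imwrite("pics/s3.png",cv2.resize(robot.read_camera("scene")[130:290,250:410,::-1],(600,600),interpolation=cv2.INTER_CUBIC))
```

```text
[ 0.68026593 -0.1044168   0.01834973] [-0.57863031 -0.1863349   0.43385323]
```

View pics/s3.png

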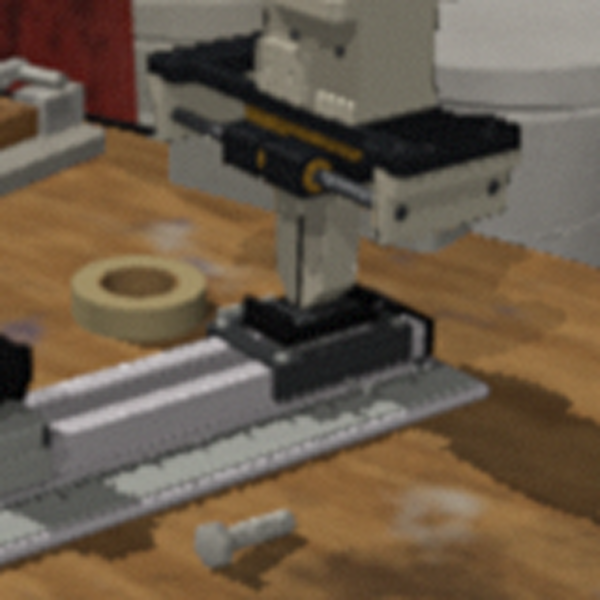

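The tips are now just above or at the pad's flat (tip at about (305,312), lips at (265,315) and (375,290)). I'll keep descending in small steps.

Emit:
{"op": "arm_command", "data": {
  "moves": [
    [[0,0,0.001],[0,0,0],0],
    [[0,0,0.002],[0,0,0],0],
    [[0,0,0.002],[0,0,0],0],
    [[0,0,0.002],[0,0,0],0],
    [[0,0,0.002],[0,0,0],0]
  ]
}}

```text
time: 6.35
tool_pos: [0.6807, -0.1045, 0.017]
tool_rot: [3.141, 0.001, 2.855]
contact_force: [-0.9, 1.2, 5.0]
opening: 0.0005
grip_force: 2.7
```

Emit:
{"op": "arm_command", "data": {
  "moves": [
    [[0,0,0.001],[0,0,0],0],
    [[0,0,0.002],[0,0,0],0],
    [[0,0,0.003],[0,0,0],0],
    [[0,0,0.004],[0,0,0],0],
    [[0,0,0.004],[0,0,0],0]
  ]
}}

```text
time: 6.85
tool_pos: [0.681, -0.1046, 0.0137]
tool_rot: [3.141, 0.002, 2.855]
contact_force: [-2.1, -0.2, 9.8]
opening: 0.0007
grip_force: 4.5
```

Emit:
{"op": "arm_command", "data": {
  "moves": [
    [[0.002,0,0.001],[0,0,0],0],
    [[0.006,0,0.001],[0,0,0],0],
    [[0.011,0,0.001],[0,0,0],0],
    [[0.016,0,0.001],[0,0,0],0],
    [[0.02,0,0.001],[0,0,0],0]
  ]
}}

```text
time: 7.35
tool_pos: [0.6628, -0.0992, 0.0133]
tool_rot: [3.141, 0.005, 2.855]
contact_force: [1.7, -0.2, 9.9]
opening: 0.0006
grip_force: 4.6
```

Run:
```python
from cell import robot
import cv2
s=robot.observe(); print(s['tool_pos'],s['contact_force'])
cv2.imwrite("pics/w3.png",robot.read_camera("wrist")[:,:,::-1])
```

```text
[ 0.66277755 -0.09918903  0.01332784] [ 1.66877806 -0.21795664  9.90566394]
```

View pics/w3.png

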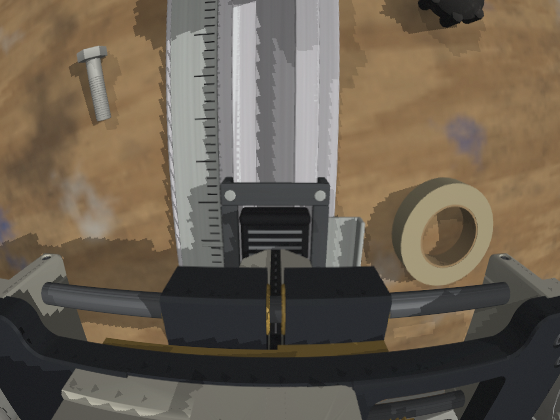

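The wrist view shows the tongue at (345,243), now nearer the roll's row (232) than before. With about 2 N of drag, the guide is sliding with the pad down.

Emit:
{"op": "arm_command", "data": {
  "moves": [
    [[0.007,0,0],[0,0,0],0],
    [[0.014,0,0],[0,0,0],0],
    [[0.021,0,0],[0,0,0],0],
    [[0.028,0,0],[0,0,0],0],
    [[0.035,0,0],[0,0,0],0]
  ]
}}

```text
time: 7.9
tool_pos: [0.6293, -0.0893, 0.0132]
tool_rot: [3.141, 0.005, 2.855]
contact_force: [1.3, 0.2, 9.3]
opening: 0.0006
grip_force: 4.6
```

Emit:
{"op": "arm_command", "data": {
  "moves": [
    [[0.007,0,0.001],[0,0,0],0],
    [[0.014,0,0.001],[0,0,0],0],
    [[0.021,0,0.001],[0,0,0],0],
    [[0.028,0,0.001],[0,0,0],0],
    [[0.035,0,0.001],[0,0,0],0]
  ]
}}

```text
time: 8.4
tool_pos: [0.5958, -0.0793, 0.0121]
tool_rot: [3.141, 0.005, 2.855]
contact_force: [1.2, 0.2, 9.9]
opening: 0.0007
grip_force: 4.9
```

Emit:
{"op": "arm_command", "data": {
  "moves": [
    [[0.004,0,0.0],[0,0,0],0],
    [[0.008,0,0.0],[0,0,0],0],
    [[0.012,0,0.0],[0,0,0],0],
    [[0.016,0,0.0],[0,0,0],0],
    [[0.02,0,0.0],[0,0,0],0]
  ]
}}

```text
time: 8.9
tool_pos: [0.5767, -0.0736, 0.0121]
tool_rot: [3.141, 0.005, 2.855]
contact_force: [1.4, 0.0, 9.9]
opening: 0.0003
grip_force: 4.9
```

Travelled about 0.109 m. I'll finish slowly, watching the force.

Emit:
{"op": "arm_command", "data": {
  "moves": [
    [[0.002,0,0.0],[0,0,0],0],
    [[0.004,0,0.0],[0,0,0],0],
    [[0.006,0,0.0],[0,0,0],0],
    [[0.008,0,0.0],[0,0,0],0],
    [[0.01,0,0.0],[0,0,0],0]
  ]
}}

```text
time: 9.4
tool_pos: [0.5672, -0.0708, 0.012]
tool_rot: [3.141, 0.005, 2.855]
contact_force: [1.1, 0.5, 9.6]
opening: 0.0007
grip_force: 4.9
```

Emit:
{"op": "arm_command", "data": {
  "moves": [
    [[0.001,0,0.0],[0,0,0],0],
    [[0.002,0,0.0],[0,0,0],0],
    [[0.003,0,0.0],[0,0,0],0],
    [[0.004,0,0.0],[0,0,0],0],
    [[0.005,0,0.0],[0,0,0],0]
  ]
}}

```text
time: 9.9
tool_pos: [0.5624, -0.0694, 0.012]
tool_rot: [3.141, 0.005, 2.855]
contact_force: [1.3, 1.5, 8.9]
opening: 0.0005
grip_force: 4.9
```

Emit:
{"op": "arm_command", "data": {
  "moves": [
    [[0.001,0,0.001],[0,0,0],0],
    [[0.002,0,0.001],[0,0,0],0],
    [[0.003,0,0.001],[0,0,0],0],
    [[0.004,0,0.001],[0,0,0],0],
    [[0.005,0,0.001],[0,0,0],0]
  ]
}}

```text
time: 10.4
tool_pos: [0.5607, -0.0689, 0.012]
tool_rot: [3.141, 0.012, 2.855]
contact_force: [7.9, -1.4, 9.9]
opening: 0.0005
grip_force: 4.9
```

Contact: horizontal force jumped to 8 N after about 125 mm of travel, as predicted. I'll ease off slightly and lift straight up.

Emit:
{"op": "arm_command", "data": {
  "moves": [
    [[-0.001,0,0],[0,0,0],0],
    [[-0.001,0,-0.002],[0,0,0],0],
    [[-0.001,0,-0.004],[0,0,0],0],
    [[-0.001,0,-0.006],[0,0,0],0],
    [[-0.001,0,-0.01],[0,0,0],0]
  ]
}}

```text
time: 10.9
tool_pos: [0.5564, -0.0679, 0.0194]
tool_rot: [3.142, -0.0, 2.855]
contact_force: [-0.8, -0.4, -0.8]
opening: 0.0004
grip_force: 0.0
```

Emit:
{"op": "arm_command", "data": {
  "moves": [
    [[0,0,-0.01],[0,0,0],0],
    [[0,0,-0.03],[0,0,0],0],
    [[0,0,-0.06],[0,0,0],0],
    [[0,0,-0.1],[0,0,0],0],
    [[0,0,-0.14],[0,0,0],0]
  ]
}}

```text
time: 11.4
tool_pos: [0.5555, -0.0677, 0.1605]
tool_rot: [3.142, -0.002, 2.855]
contact_force: [0.4, 0.2, -1.6]
opening: 0.0004
grip_force: 0.0
```

Run:
```python
from cell import robot
import cv2
s=robot.observe(); print(s['time'],s['tool_pos'],s['contact_force'])
a=cv2.resize(robot.read_camera("scene")[150:300,180:400,::-1],(600,410),interpolation=cv2.INTER_CUBIC)
cv2.imwrite("pics/s4.png",a)
cv2.imwrite("pics/w4.png",robot.read_camera("wrist")[:,:,::-1])
```

```text
11.4 [ 0.55549241 -0.06766312  0.16052803] [ 0.40957661  0.16469337 -1.63078041]
```

View pics/w4.png

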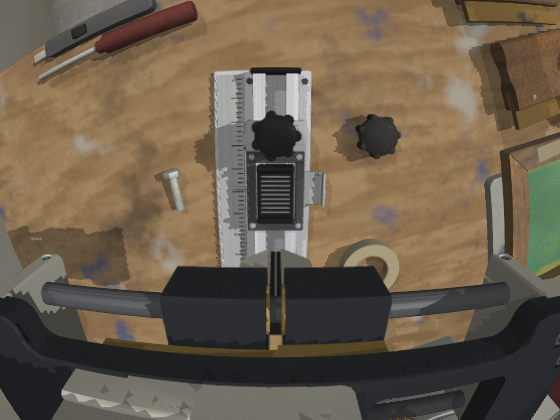

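View pics/s4.png

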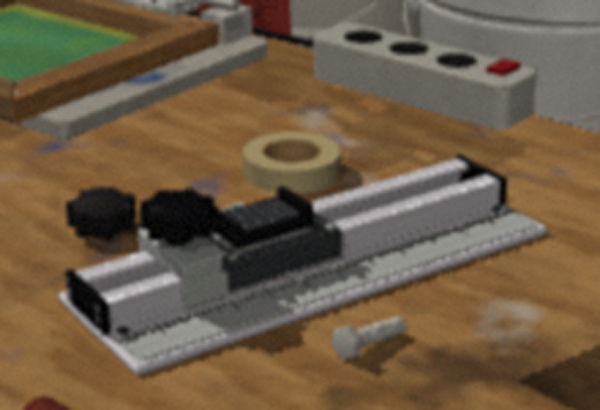

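Both views show the guide flush against the stop block (wrist: meeting line at row 152; scene: at (228,265)) with the pad up. The roll, knob and bolt have not moved, and the fingers are clear.

```bash
python3 -c "
from cell import robot
print(robot.hand_in())"
```

```text
the job is handed in; nothing more can be done
None
```

The guide is against the stop block with its pad up and the brake holding it; the stop block, tape roll, loose knob and bolt look unmoved in the final camera views, and the job was handed in after about 11.5 s of robot time.

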